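# Loosen the knurled clamp wheel two turns and swing the hold-down bar off the board

## Robot

A 7-joint arm with a two-finger parallel gripper is mounted at the origin on the work surface. World frame = base frame: x ahead of the robot, y to its left, z up, the work surface at z = 0. Lengths are in m, angles in degrees, forces in N, time in s.
With the tool pointing down it reaches from about 0.425 to 0.875 m from the base axis. Payload 4.7 kg.
Tool frame: the origin (TCP) lies at the very end of the fingers, on their centre line; the grasp point (between the pads) lies 19 mm behind it; y points along the fingers, z is the direction in which the jaws open and shut, and the axes are right-handed (so a half turn about y gives the same grasp; the last joint's range is limited). The gripper opens to 85 mm and grips with 20 to 120 N. Pads are 22 mm wide; open, the fingers measure 114 mm over their backs; the gripper's body (76 mm by 85 mm) begins 54 mm behind the grasp point. The pads swing forward as they close: fully open they stand 13 mm farther back than shut.
Start: joints at [-65.884, 18.392, -4.016, 83.108, 1.295, 78.541, -3.26], TCP at [0.257, 0.597, 0.231] pointing down, gripper open.
Joint ranges: [-163.93, 163.93], [-17.29, 119.83], [-79.2, 71.16], [3.27, 140.29], [-89.18, 269.18], [5.43, 117.66], [-154.24, 154.24]. Speed limits (degrees/s): [147.25, 147.25, 180, 180, 180, 180, 180].

## Interface

Orientations are given as a 3x3 rotation matrix whose columns are the frame's x, y, z axes.
In Python, from bench import * gives the robot as it stands. The module is installed in compiled form; this text tells all that it offers.
- The arm moves only by the tool apply_moves, never from a script. Its argument "series" is text: rows parted by semicolons, each of 7 numbers parted by spaces: the turn, a rotation vector about the world's x, y, z in degrees, then the shift along the world's x, y, z in cm, then the opening, from 0 (shut) to 1 (fully open). In form: wx wy wz dx dy dz hand; .... A call has 1 to 12 rows; each row shifts and turns the pose as measured when the row begins; what a row does not reach is not made up. A row lasts 1/8 s, in which the tool goes at most 62.5 mm and 10.7 degrees, less where a joint would pass 70% of its speed; a pose out of reach is approached as far as the arm can. A call with a gripper value outside its range is refused whole. The fingers move at their own pace and stop on an object; the grip force is fixed at half the most. Time passes only in rows, so rows that do not move let the fingers close. It gives the time, the measured TCP pose, the force and the opening at its end, in the units of the state.
- get_state(): the state, without advancing time (a new reading comes with each control period).
- grab_frame(name): name is "scene" or "top" or "wrist"; returns (picture, depth): 480x640x3 uint8, red, green, blue; 480x640 float32, m along the optical axis (not along the pixel's ray), 0 where there is no reading.
- camera_model(name): a dict with "camera_matrix" (3x3 intrinsics, pixels), "k1" (the pictures are not rectified: a ray, as slopes to the right and down, at radius r is drawn at 1 + k1 r^2 times it, then the intrinsics apply), "R" (3x3) and "t" (3): a world point X has camera coordinates R X + t; the wrist camera has in their place "hand_eye" (4x4, takes a point from camera to tool coordinates, whose origin is the TCP and whose axes are the tool frame's). Camera axes: x right, y down, z forward; pixel columns grow to the right and rows downward; lengths in m; the calibration is good to about 2 mm. A picture is of the moment at which its call begins: read the wrist's pose just before it. camera_model takes no time and is no camera call.
- sign_off(): hands the job in, once; it reports no verdict.
The state is a dict: "time": time; "joint_pos": joint angles; "qvel": joint speeds; "joint_torque": joint torques, N m; "eef_pos": TCP position; "tcp_rot": TCP orientation; "contact_force": force on the tool from outside, world axes, zero at the start; "torque": the same for the moment, N m; "finger_gap": opening from 0.0 (shut) to 1.0 (fully open).
Only numpy, scipy, OpenCV 4.12 (cv2) and the standard library are available. Lean on these libraries where they do the work, as an engineer would, in place of code of your own. Each camera call takes 0.05 s, during which the arm holds its last target. There are 200 camera calls.

## Task

Free the board on the bench: with the fingertips against the knurled rim, roll the clamp's big handwheel loose by two full turns anticlockwise (seen from above), to within a quarter turn. Then gently push the hold-down bar about a quarter turn anticlockwise, so that it lies clear of the board. Grip and lift nothing, and leave the board, hammer, jar and chisel where they lie.

Things in the scene. Friction and masses are not known exactly. Their poses are not given: they have to be found in the camera images.
- clamp: hold-down clamp fixed to the bench; origin on the bench, on the vertical axis shared by wheel and bar, z up; its yaw is within 0.45 rad of the world's. Dark steel base plate 90 x 90 x 10 mm; a fixed 16 mm steel stud on the axis ends 90 mm above the bench. With the bar joint at 0 the bar points along the clamp's own -y
- wheel (a joint): turn of the aluminium handwheel about the clamp axis, rad, counted past full turns: 0 = tight, as at the start (it cannot go lower), growing anticlockwise seen from above; two full turns = 12.57. It drags with about 0.1 N m (2 N at the rim), does not coast, stays where it is left, and rises 2.5 mm per turn
- wheel_mark (a point): black dimple 10 mm across on the wheel's top face, 36 mm from the axis; goes round with the wheel. The wheel is 97 mm across, too wide to grasp, and 24 mm thick: underside 45 mm, top face 69 mm above the bench when tight, with a 6 mm high, 40 mm wide hub on top. Rim: 36 upright ribs, 6 mm wide, 3 mm proud, crests 48.5 mm from the axis
- bar (a joint): swing of the steel hold-down bar about the clamp axis, under the wheel, rad: within 0.12 of 0 at the start, over the board; grows anticlockwise seen from above (from clamp -y towards clamp +x); end stop at 1.8; clear of the board above 1.1. It drags with about 0.12 N m (1.2 N at 100 mm) and stays where it is left
- bar_end (a point): middle of the top edge of the bar's free end, 138 mm from the clamp axis, 38 mm above the bench. The bar is 26 mm wide and 14 mm thick, underside 24 mm above the bench (2 mm over the board); a fixed upright dark peg, 14 mm across, stands on it 125 mm from the axis, its top 66 mm above the bench
- board: loose dark wooden board, 180 (own x) x 130 (own y) x 22 mm, lying flat under the bar's free end; origin at the centre of its underside, 150 mm from the clamp axis along the clamp's -y; its near edge is about 85 mm from the axis
- hammer: bystander: hammer lying on the bench, 240 mm long along its own x, about 35 mm high, on the clamp's +y side
- jar: bystander: white glue jar standing upright, 56 mm across, 85 mm high; origin at the centre of its underside
- chisel: bystander: wood chisel lying on the bench, 220 mm long along its own x, 22 mm high, beyond the board on the clamp's +x side
Mind the look-alikes: they are no part of the job. Leave any pink or yellow look-alike of the clamp alone.

How it is judged:
By the outcome, as a careful person would: the job done as asked, in the order asked, and still so for the second after the job is handed in, with the robot touching nothing.
It also fails if it takes over 72 s, if anything falls off the work surface, if the arm or the gripper's body presses on something with over 40 N, if the wrist force passes 120 N, or if a joint passes its speed limit or range.

## Working session

There is one attempt and no reset: what is moved stays moved. The work goes in short steps, Python scripts to look and compute and a tool call to move; the robot and the scene stay as the last step left them, time stands still between calls to the robot, and variables do not carry over. Pictures are saved under pics/ and viewed, about 8 in all and at most 12, crops included, and the job is handed in when it is done.

Besides the shell and the picture viewer there is one more tool, called after "Call:" in YAML: its name, and indented under it one key for each argument. apply_moves: Moves the arm, as the interface text tells. Its arguments: {"type":"object","properties":{"series":{"type":"string"}},"required":["series"]}

```bash
mkdir -p pics; python3 - <<'E'
from bench import *
import cv2,numpy as np
for n in("top","scene"):
    p,d=grab_frame(n); cv2.imwrite(f"pics/{n}0.png",p[:,:,::-1]); np.save(f"{n}0d.npy",d)
    m=camera_model(n); print(n,m)
s=get_state(); print(s)
E
```

```text
top {'camera_matrix': array([[445.78844998,   0.        , 314.62095764],
       [  0.        , 445.78844998, 244.49238854],
       [  0.        ,   0.        ,   1.        ]]), 'k1': 0.00632925796646816, 'R': array([[-0.03714536, -0.99930157, -0.00407263],
       [-0.97850878,  0.03719907, -0.20282209],
       [ 0.20283193, -0.00354879, -0.97920713]]), 't': array([0.12106841, 0.57318866, 0.86792058])}
scene {'camera_matrix': array([[462.0403501 ,   0.        , 325.73552091],
       [  0.        , 462.0403501 , 233.01910539],
       [  0.        ,   0.        ,   1.        ]]), 'k1': 0.010500271995107278, 'R': array([[ 0.35821163,  0.9336353 ,  0.00308918],
       [ 0.64836286, -0.24637649, -0.72036396],
       [-0.67179612,  0.26004566, -0.69358938]]), 't': array([-0.28399081, -0.27888181,  1.39354939])}
{'time': 0.1, 'joint_pos': array([-65.88332416,  18.43416273,  -4.01698644,  83.16904971,
         1.2928586 ,  78.5416061 ,  -3.26066749]), 'qvel': array([ 0.073721  , -0.14851991, -0.01359318, -0.10742424,  0.09388346,
       -0.06082718,  0.06195655]), 'joint_torque': array([-3.05376525e-04, -4.94880080e+01, -3.84093700e-01, -3.15209055e+01,
        1.30190959e-02,  7.53517903e-03, -9.63660597e-06]), 'eef_pos': array([0.257019  , 0.5964878 , 0.23033046]), 'tcp_rot': array([[ 9.18399654e-01, -6.40051808e-04,  3.95653468e-01],
       [-3.95653982e-01, -1.61889197e-03,  9.18398228e-01],
       [ 5.26977767e-05, -9.99998485e-01, -1.74002887e-03]]), 'contact_force': array([ 0.23165454, -0.18719027,  0.04605333]), 'torque': array([-0.0061156 ,  0.03837439, -0.00658188]), 'finger_gap': 0.9989621446969021}
```

View pics/top0.png

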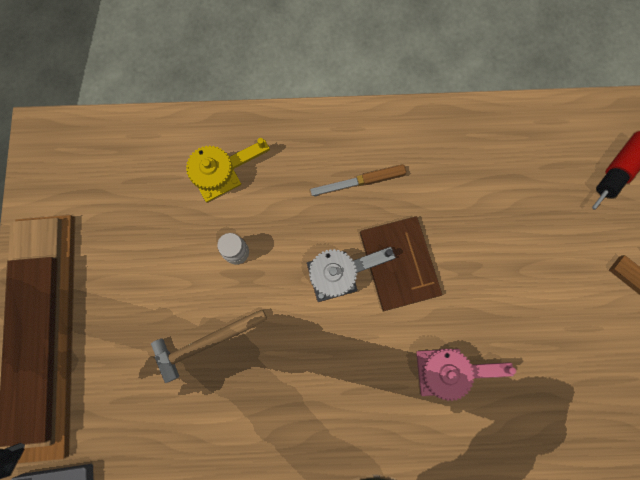

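View pics/scene0.png

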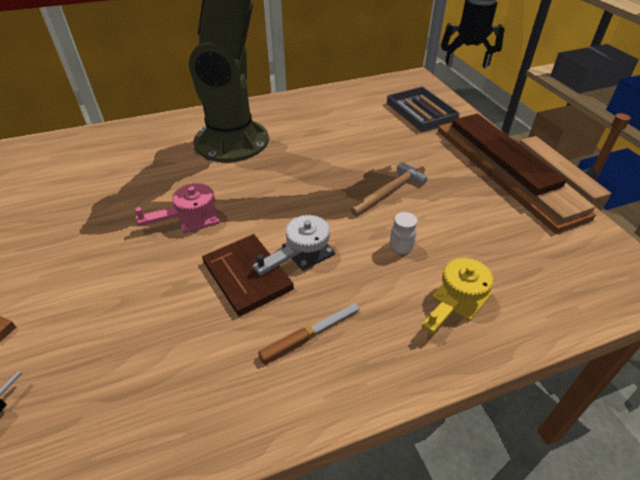

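The silver clamp is at top (333,272), with a grey aluminium wheel, steel bar and the board beneath it. The look-alikes are yellow at (209,168) and pink at (447,373). Silver fits the description, so I'll confirm it in a crop and locate it.

```bash
cat > h.py <<'E'
from bench import *
import cv2,numpy as np
def ray(n,u,v):
    m=camera_model(n);K=m["camera_matrix"];x=(u-K[0,2])/K[0,0];y=(v-K[1,2])/K[1,1]
    s=1
    for _ in range(5): s=1+m["k1"]*(x*x+y*y)/s**2
    R=np.array(m["R"]);t=np.array(m["t"])
    return -R.T@t, R.T@np.array([x/s,y/s,1])
def at(n,u,v,z):
    o,d=ray(n,u,v); return o+d*(z-o[2])/d[2]
def proj(n,X):
    m=camera_model(n);K=m["camera_matrix"];c=np.array(m["R"])@X+m["t"];a=c[:2]/c[2];a=a*(1+m["k1"]*(a@a));return K[:2,:2]@a+K[:2,2]
E
python3 - <<'E'
from h import *
p=cv2.imread("pics/top0.png")[200:320,290:450]
cv2.imwrite("pics/c1.png",cv2.resize(p,None,fx=5,fy=5,interpolation=cv2.INTER_CUBIC))
for n,u,v,z in[("jar",230,240,.085),("jar",234,260,0),("hub",334.5,271,.09),("hammerhead",165,361,.03),("hamend",265,313,.02),("chis1",312,192,.01),("chis2",406,170,.015)]:print(n,at("top",u,v,z).round(3))
E
```

```text
jar [0.588 0.27  0.085]
jar [0.561 0.278 0.   ]
hub [0.516 0.062 0.09 ]
hammerhead [0.353 0.413 0.03 ]
hamend [0.442 0.209 0.02 ]
chis1 [0.708 0.101 0.01 ]
chis2 [ 0.75  -0.113  0.015]
```

View pics/c1.png

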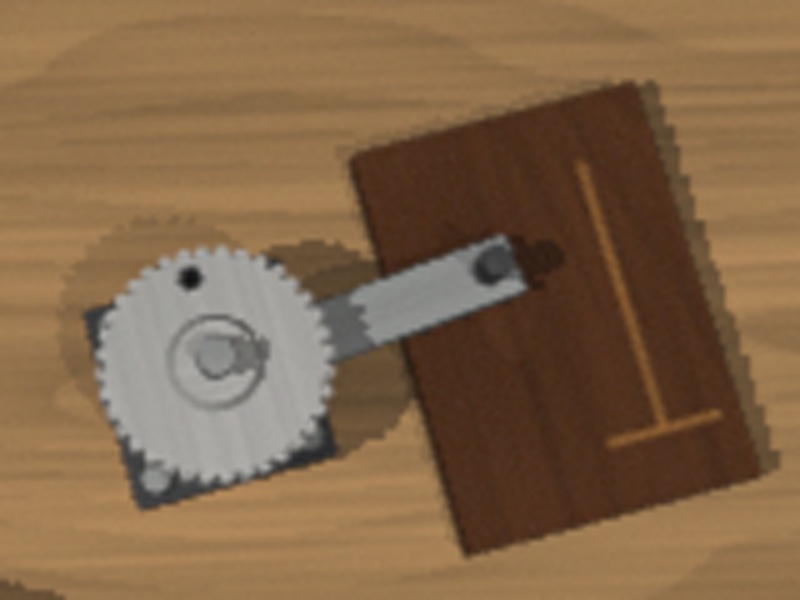

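```bash
python3 - <<'E'
from h import *
def c(x,y,z): return at("top",290+(x-2)/5,200+(y-2)/5,z)
ax=c(216,365,.069);mk=c(190,278,.069);be=c(515,262,.038);pg=c(492,258,.066)
st=c(217,354,.09)
print("wheelc",ax,"stud",st,"mark",mk,"barend",be,"peg",pg)
for n,q in(("mark",mk),("be",be),("peg",pg)):
    d=(q-ax)[:2];print(n,np.hypot(*d),np.degrees(np.arctan2(d[1],d[0])))
d=np.load("top0d.npy")
# wheel top-face points from depth
m=camera_model("top")
P=[]
for v in range(240,305):
  for u in range(300,365):
    o,r=ray("top",u,v);X=o+r*d[v,u]
    if .060<X[2]<.073:P.append(X)
P=np.array(P);print(len(P),P.min(0),P.max(0),np.median(P,0),cv2.minEnclosingCircle((P[:,:2]*1000).astype(np.float32)))
E
```

```text
wheelc [0.51564422 0.06478634 0.069     ] stud [0.51706921 0.06507797 0.09      ] mark [0.55189312 0.07378518 0.069     ] barend [ 0.55917754 -0.0650616   0.038     ] peg [ 0.55608349 -0.05068739  0.066     ]
mark 0.037349183582848895 13.941913920363925
be 0.13695122407635882 -71.46555951306836
peg 0.12234998264325034 -70.69958324932445Traceback (most recent call last):
  File "<stdin>", line 14, in <module>
  File "h.py", line 4, in ray
    m=camera_model(n);K=m["camera_matrix"];x=(u-K[0,2])/K[0,0];y=(v-K[1,2])/K[1,1]
ValueError: time passes only in moves, steps and waits
```

Call:
apply_moves:
  series: "0 0 0 2.9 -4.5 0 0;0 0 0 2.9 -4.5 0 0;0 0 0 2.9 -4.5 0 0;0 0 0 2.9 -4.5 0 0;0 0 0 2.9 -4.5 0 0;0 0 0 2.9 -4.5 0 0;0 0 0 2.9 -4.5 0 0;0 0 0 2.9 -4.5 0 0;0 0 0 2.9 -4.5 -2 0;0 0 0 2.9 -4.5 -3 0;0 0 0 0 0 0 0"

```text
time: 1.48
eef_pos: [0.5494, 0.1285, 0.1741]
tcp_rot: [[0.919, -0.005, 0.393], [-0.393, -0.006, 0.919], [-0.002, -1.0, -0.008]]
contact_force: [-0.9, 0.2, -0.5]
finger_gap: -0.004
```

Call:
apply_moves:
  series: "0 0 0 0.1 1.6 0 0;0 0 0 0 0 -3 0;0 0 0 0 0 -3 0;0 0 0 0 0 -3 0;0 0 0 0 0 -2 0;0 0 0 0 0 0 0;0 0 0 0 0 0 0"

```text
time: 2.35
eef_pos: [0.548, 0.1647, 0.0645]
tcp_rot: [[0.927, -0.002, 0.375], [-0.375, 0.004, 0.927], [-0.003, -1.0, 0.003]]
contact_force: [1.1, 0.7, 0.5]
finger_gap: 0.002
```

```bash
python3 - <<'E'
from h import *
s=get_state();print(s["eef_pos"],s["contact_force"],s["torque"])
p,d=grab_frame("scene"); a=p[160:300,240:420]
cv2.imwrite("pics/s1.png",cv2.resize(a,None,fx=4,fy=4,interpolation=cv2.INTER_CUBIC)[:,:,::-1])
E
```

```text
[0.54800083 0.16473895 0.06446888] [1.10781428 0.70930989 0.53333535] [-7.15950645e-02 -2.77406913e-02 -7.29737111e-05]
```

View pics/s1.png

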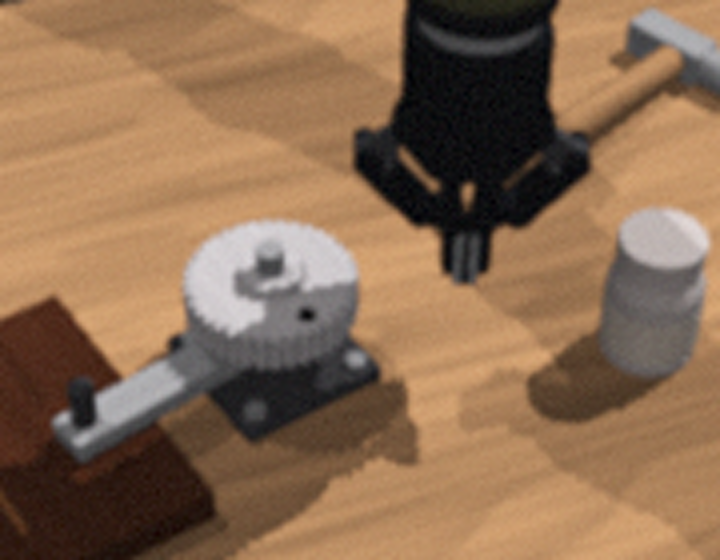

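Call:
apply_moves:
  series: "0 0 0 0 -1 -1.1 0;0 0 0 -0.3 -1.4 0 0;0 0 0 -0.2 -0.6 0 0;0 0 0 0 0 0 0;0 0 0 0 0 0 0"

```text
time: 3.02
eef_pos: [0.5439, 0.132, 0.0551]
tcp_rot: [[0.926, 0.002, 0.377], [-0.377, 0.005, 0.926], [-0.0, -1.0, 0.005]]
contact_force: [0.6, -0.4, 0.5]
finger_gap: -0.002
```

Call:
apply_moves:
  series: "0 0 0 -0.1 -0.3 0 0;0 0 0 -0.1 -0.3 0 0;0 0 0 -0.1 -0.3 0 0;0 0 0 -0.1 -0.3 0 0"

```text
time: 3.52
eef_pos: [0.5398, 0.1202, 0.0552]
tcp_rot: [[0.927, 0.002, 0.375], [-0.375, 0.005, 0.927], [-0.0, -1.0, 0.006]]
contact_force: [-0.1, -0.0, 0.3]
finger_gap: 0.0
```

Call:
apply_moves:
  series: "0 0 0 -0.1 -0.2 0 0;0 0 0 -0.1 -0.2 0 0;0 0 0 0 0 0 0"

```text
time: 3.9
eef_pos: [0.5395, 0.1201, 0.0561]
tcp_rot: [[0.928, 0.007, 0.373], [-0.373, 0.011, 0.928], [0.002, -1.0, 0.013]]
contact_force: [0.5, 1.5, -0.6]
finger_gap: 0.001
```

```bash
cat > gen.py <<'E'
import sys
from h import *
from scipy.spatial.transform import Rotation as Ro
ds,p,n=float(sys.argv[1])/1e3,float(sys.argv[2])/1e3,int(sys.argv[3])
A=np.array([.516,.065]);R=.0485;hx,hz=.011,.0114
s=get_state();c=s["eef_pos"][:2];T=s["tcp_rot"]
yaw=np.arctan2(T[1,2],T[0,2])   # tool z direction
ez=np.array([np.cos(yaw),np.sin(yaw)]);ex=np.array([ez[1],-ez[0]])
# CCW path: face normals yaw(+z side),yaw+90(-x side),+180,+270 ; list of (centre, normal, arclen)
C=[];N=[]
for k in range(4):
    a=yaw+k*np.pi/2;nn=np.array([np.cos(a),np.sin(a)]);t=np.array([-nn[1],nn[0]])
    h,w=(hz,hx) if k%2==0 else (hx,hz)
    for q in np.linspace(-w,w,100,endpoint=False): C.append(nn*(R+h)+t*q);N.append(nn)
    for b in np.linspace(0,np.pi/2,400,endpoint=False):
        m=np.array([np.cos(a+b),np.sin(a+b)]);C.append(nn*h+t*w+R*m);N.append(m)
C=np.array(C)+A;N=np.array(N);S=np.r_[0,np.cumsum(np.linalg.norm(np.diff(C,axis=0),axis=1))];L=S[-1]+np.linalg.norm(C[0]-C[-1])
i=np.argmin(np.linalg.norm(C-c,axis=1));s0=S[i]
print("s %.0f/%.0f mm off %.1f normal %.0f z %.4f"%(s0*1e3,L*1e3,(c-C[i])@N[i]*1e3,np.degrees(np.arctan2(N[i,1],N[i,0])),s["eef_pos"][2]))
P=lambda s:np.array([np.interp(s%L,S,C[:,j]) for j in(0,1)]);Q=lambda s:np.array([np.interp(s%L,S,N[:,j]) for j in(0,1)])
yd=T[:,1];w=np.degrees(np.cross(yd,[0,0,-1]));yw0=np.degrees(np.arctan2(.919,.393))-np.degrees(yaw)
print("tilt fix",w.round(1),"yaw fix",yw0.round(1))
for k in range(n):
    d=P(s0+(k+1)*ds)-P(s0+k*ds)-p*Q(s0+(k+1)*ds)
    print("%.2f %.2f"%tuple(d*100))
E
python3 gen.py 10 4 5
```

```text
s 10/394 mm off 0.0 normal 68 z 0.0561
tilt fix [-0.6  0.4  0. ] yaw fix -1.2
-1.08 0.00
-1.04 -0.07
-1.00 -0.28
-0.92 -0.48
-0.80 -0.66
```

Call:
apply_moves:
  series: "-0.5 0.4 -1 -1.1 0 -0.1 0;0 0 0 -1.05 -0.1 0 0;0 0 0 -1 -0.3 0 0;0 0 0 -0.9 -0.5 0 0"

```text
time: 4.4
eef_pos: [0.5022, 0.1216, 0.0578]
tcp_rot: [[0.922, 0.011, 0.386], [-0.386, 0.014, 0.922], [0.005, -1.0, 0.018]]
contact_force: [-0.2, 6.5, -1.3]
finger_gap: 0.0
```

```bash
python3 gen.py 10 4 12; python3 - <<'E'
from h import *
s=get_state();print(s["contact_force"],s["qvel"].round(1))
p,d=grab_frame("scene");cv2.imwrite("pics/s2.png",cv2.resize(p[160:300,240:420],None,fx=4,fy=4,interpolation=cv2.INTER_CUBIC)[:,:,::-1])
E
```

```text
s 50/394 mm off -5.9 normal 101 z 0.0578
tilt fix [-0.8  0.6  0. ] yaw fix -0.4
-0.80 -0.66
-0.65 -0.81
-0.47 -0.92
-0.27 -1.00
-0.07 -1.05
-0.02 -1.08
-0.02 -1.08
0.09 -1.03
0.30 -0.99
0.50 -0.91
0.67 -0.79
0.82 -0.63
[-0.23508352  6.53589235 -1.29258596] [-0.5 -9.5  0.1 10.7  1.9 -2.3 -0.3]
```

View pics/s2.png

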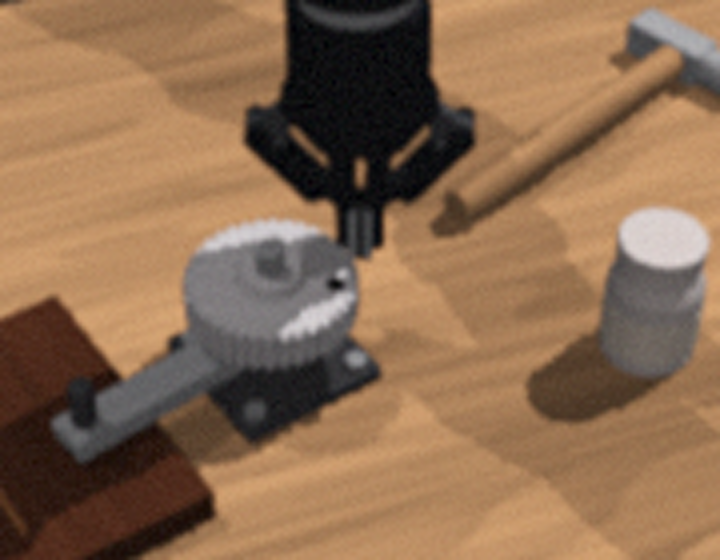

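Contact works: the mark moved from crop (307,313) to (338,282). The tip behaves as rounder than a box, so I'll adapt the path model and go on.

```bash
sed -i 's/R=.0485;hx,hz=.011,.0114/R=.0545;hx,hz=.004,.0054/' gen.py; cat > mark.py <<'E'
import sys
from h import *
n,u,v,z=sys.argv[1],*map(float,sys.argv[2:5])
q=at(n,u,v,z)-[.516,.065,0];print(q,np.hypot(q[0],q[1]),"ang",np.degrees(np.arctan2(q[1],q[0])))
E
python3 mark.py scene $(python3 -c "print(240+307/4,160+313/4,.069)"); python3 mark.py scene $(python3 -c "print(240+338/4,160+282/4,.0693)"); python3 gen.py 13 4 12
```

```text
[0.03539229 0.00669132 0.069     ] 0.03601927577718904 ang 10.70606000338749
[0.01902242 0.0307784  0.0693    ] 0.036182354389983996 ang 58.28208723422446
s 44/380 mm off -3.3 normal 106 z 0.0576
tilt fix [-0.8  0.5  0. ] yaw fix -0.4
-1.00 -0.84
-0.78 -1.06
-0.51 -1.21
-0.22 -1.31
-0.10 -1.33
0.16 -1.30
0.46 -1.23
0.74 -1.08
0.97 -0.88
1.15 -0.62
1.27 -0.33
1.34 -0.13
```

Call:
apply_moves:
  series: "-0.8 0.5 0 -1 -0.85 -0.2 0;0 0 0 -0.8 -1.05 -0.1 0;0 0 0 -0.5 -1.2 -0.05 0;0 0 0 -0.2 -1.3 -0.05 0;0 0 0 -0.1 -1.35 -0.05 0;0 0 0 0.15 -1.3 -0.05 0;0 0 0 0.45 -1.25 -0.05 0"

```text
time: 5.32
eef_pos: [0.4575, 0.0599, 0.0534]
tcp_rot: [[0.927, -0.042, 0.372], [-0.371, 0.025, 0.928], [-0.048, -0.999, 0.007]]
contact_force: [-8.8, 2.1, 8.0]
finger_gap: 0.001
```

```bash
python3 gen.py 13 4 12; python3 - <<'E'
from h import *
s=get_state();print(s["contact_force"],s["eef_pos"],s["time"])
E
```

```text
s 127/380 mm off -1.7 normal -178 z 0.0534
tilt fix [-1.4 -2.4 -0. ] yaw fix -1.3
0.58 -1.18
0.84 -1.01
1.06 -0.78
1.21 -0.51
1.31 -0.21
1.32 -0.06
1.29 0.22
1.20 0.52
1.04 0.79
0.83 1.02
0.56 1.18
0.27 1.28
[-8.83149881  2.10729495  7.98347933] [0.45749468 0.05991424 0.05336992] 5.325
```

Call:
apply_moves:
  series: "-1.4 -2.4 -1 0.6 -1.2 0 0;0 0 0 0.85 -1 0 0;0 0 0 1.05 -0.8 0 0;0 0 0 1.2 -0.5 0 0;0 0 0 1.3 -0.2 0 0;0 0 0 1.3 -0.05 0 0"

```text
time: 6.08
eef_pos: [0.4931, 0.0051, 0.0504]
tcp_rot: [[0.917, -0.059, 0.394], [-0.396, -0.019, 0.918], [-0.047, -0.998, -0.041]]
contact_force: [-4.6, -6.4, 6.4]
finger_gap: -0.001
```

```bash
python3 gen.py 13 4 12; python3 - <<'E'
from h import *
s=get_state();print(s["contact_force"],s["eef_pos"],s["time"])
p,d=grab_frame("top");q,_=grab_frame("scene")
f=lambda a:cv2.resize(a,(400,400),interpolation=cv2.INTER_CUBIC)
cv2.imwrite("pics/s3.png",np.hstack([f(p[222:322,283:383]),f(q[190:290,255:355])])[:,:,::-1])
E
```

```text
s 197/380 mm off 4.2 normal -113 z 0.0504
tilt fix [ 1.1 -3.4  0. ] yaw fix 0.1
1.31 -0.00
1.27 0.31
1.17 0.60
0.99 0.86
0.76 1.07
0.49 1.22
0.21 1.32
0.10 1.32
-0.18 1.30
-0.48 1.22
-0.75 1.07
-0.99 0.86
[-4.61255555 -6.4158957   6.41821562] [0.49312355 0.0050715  0.05036172] 6.075
```

View pics/s3.png

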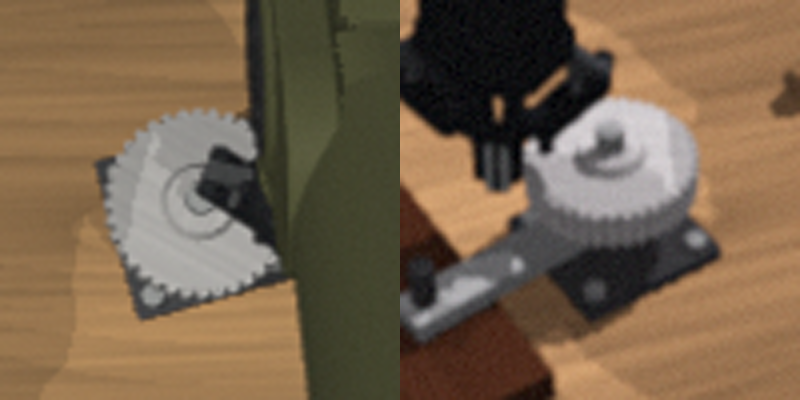

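```bash
python3 mark.py scene 291.3 225.7 .0705
```

```text
[-0.02018412 -0.03270305  0.0705    ] 0.03843030402640961 ang -121.682632275071
```

Call:
apply_moves:
  series: "1 -3 0 1.3 0 0.25 0;0 0 0 1.25 0.3 0.2 0;0 0 0 1.15 0.6 0.1 0;0 0 0 1 0.85 0 0;0 0 0 0.75 1.05 0 0;0 0 0 0.5 1.2 0 0"

```text
time: 6.92
eef_pos: [0.5496, 0.0132, 0.0539]
tcp_rot: [[0.91, -0.016, 0.414], [-0.415, -0.04, 0.909], [0.002, -0.999, -0.043]]
contact_force: [5.9, -12.7, -2.5]
finger_gap: 0.002
```

```bash
python3 gen.py 13 4 12; python3 - <<'E'
from h import *
s=get_state();print(s["contact_force"],s["eef_pos"],s["time"])
E
```

```text
s 255/380 mm off 1.0 normal -55 z 0.0539
tilt fix [ 2.3 -0.9  0. ] yaw fix 1.4
0.66 1.13
0.37 1.26
0.18 1.35
0.01 1.31
-0.30 1.28
-0.59 1.17
-0.85 1.00
-1.06 0.77
-1.21 0.50
-1.32 0.23
-1.31 0.07
-1.29 -0.24
[  5.85708502 -12.6918685   -2.46904474] [0.54955545 0.01321128 0.05394225] 6.925
```

The mark at −121.7° matches the no-slip estimate. I'll continue.

Call:
apply_moves:
  series: "2 -1 1 0.65 1.15 0.15 0;0 0 0 0.35 1.25 0.05 0;0 0 0 0.2 1.35 0 0;0 0 0 0 1.3 0 0;0 0 0 -0.3 1.3 0 0;0 0 0 -0.6 1.15 0 0"

```text
time: 7.68
eef_pos: [0.5746, 0.0596, 0.0595]
tcp_rot: [[0.908, 0.047, 0.417], [-0.415, -0.039, 0.909], [0.059, -0.998, -0.016]]
contact_force: [18.2, -3.0, -10.8]
finger_gap: 0.002
```

```bash
python3 gen.py 13 4 12; python3 - <<'E'
from h import *
s=get_state();print(s["contact_force"],s["eef_pos"],s["time"])
E
```

```text
s 309/380 mm off -1.1 normal -9 z 0.0595
tilt fix [2.3 2.7 0. ] yaw fix 1.5
-0.34 1.27
-0.63 1.15
-0.88 0.97
-1.09 0.73
-1.23 0.45
-1.33 0.21
-1.31 0.03
-1.28 -0.28
-1.18 -0.58
-1.01 -0.84
-0.78 -1.05
-0.51 -1.21
[ 18.17542621  -2.96466477 -10.78810236] [0.57457278 0.05958297 0.05949358] 7.675
```

Call:
apply_moves:
  series: "2 2.5 1 -0.2 1.3 -0.2 0;0 0 0 -0.5 1.2 -0.1 0;0 0 0 -0.8 1.05 -0.05 0;0 0 0 -1 0.8 0 0;0 0 0 -1.2 0.5 0 0;0 0 0 -1.3 0.3 0 0"

```text
time: 8.43
eef_pos: [0.5441, 0.1156, 0.063]
tcp_rot: [[0.915, 0.047, 0.402], [-0.402, 0.001, 0.916], [0.042, -0.999, 0.02]]
contact_force: [5.1, 5.7, -2.7]
finger_gap: 0.002
```

```bash
python3 gen.py 13 3 12; python3 - <<'E'
from h import *
s=get_state();print(s["contact_force"],s["eef_pos"],s["time"])
p,d=grab_frame("top");q,_=grab_frame("scene")
f=lambda a:cv2.resize(a,(400,400),interpolation=cv2.INTER_CUBIC)
cv2.imwrite("pics/s4.png",np.hstack([f(p[222:322,283:383]),f(q[190:290,255:355])])[:,:,::-1])
E
```

```text
s 379/380 mm off -2.3 normal 65 z 0.0630
tilt fix [-0.1  2.7  0. ] yaw fix 0.5
-1.30 0.23
-1.30 -0.00
-1.26 -0.31
-1.15 -0.60
-0.98 -0.85
-0.75 -1.06
-0.48 -1.21
-0.26 -1.30
-0.12 -1.29
0.18 -1.28
0.48 -1.20
0.75 -1.06
[ 5.11616521  5.66731648 -2.70492249] [0.54410556 0.11557253 0.06299385] 8.425
```

View pics/s4.png

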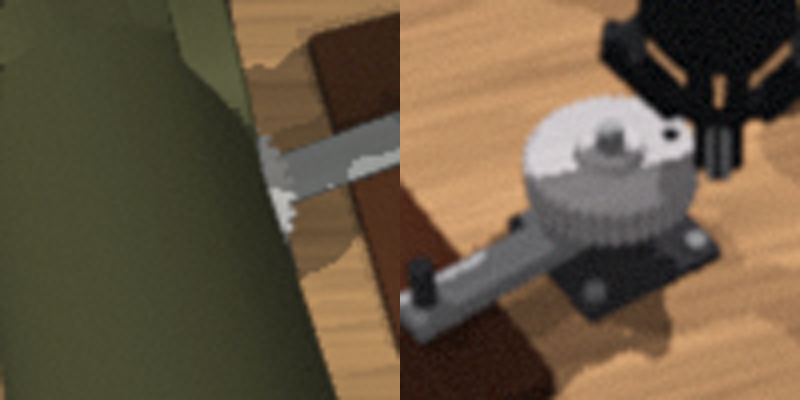

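```bash
python3 mark.py scene 322.5 223.5 .072
```

```text
[-0.0009043   0.03363579  0.072     ] 0.03364794716733109 ang 91.5400330992179
```

Call:
apply_moves:
  series: "0 2.5 0 -1.3 0.25 -0.4 0;0 0 0 -1.3 0 -0.2 0;0 0 0 -1.25 -0.3 -0.1 0;0 0 0 -1.15 -0.6 0 0;0 0 0 -1 -0.85 0 0;0 0 0 -0.75 -1.05 0 0"

```text
time: 9.28
eef_pos: [0.4757, 0.1048, 0.0614]
tcp_rot: [[0.919, 0.01, 0.394], [-0.394, 0.018, 0.919], [0.002, -1.0, 0.02]]
contact_force: [-2.8, 7.3, 3.5]
finger_gap: -0.003
```

```bash
python3 gen.py 13 4 8; python3 - <<'E'
from h import *
s=get_state();print(s["contact_force"],s["eef_pos"],s["time"])
E
```

```text
s 77/380 mm off -3.4 normal 139 z 0.0614
tilt fix [-1.   0.6  0. ] yaw fix 0.0
-0.36 -1.26
-0.15 -1.35
-0.00 -1.31
0.31 -1.27
0.60 -1.17
0.86 -0.99
1.07 -0.76
1.22 -0.49
[-2.76493613  7.30183307  3.45160576] [0.47565546 0.10480046 0.06141471] 9.275
```

Call:
apply_moves:
  series: "-1 0.6 0 -0.35 -1.25 -0.2 0;0 0 0 -0.15 -1.35 -0.1 0;0 0 0 0 -1.3 -0.1 0;0 0 0 0.3 -1.25 0 0;0 0 0 0.6 -1.15 0 0;0 0 0 0.85 -1 0 0"

```text
time: 10.02
eef_pos: [0.4616, 0.0379, 0.0544]
tcp_rot: [[0.921, -0.051, 0.387], [-0.387, 0.008, 0.922], [-0.05, -0.999, -0.013]]
contact_force: [-10.5, -0.7, 10.3]
finger_gap: 0.002
```

```bash
python3 gen.py 13 4 8; python3 - <<'E'
from h import *
s=get_state();print(s["contact_force"],s["eef_pos"],s["time"])
E
```

```text
s 151/380 mm off -0.4 normal -154 z 0.0544
tilt fix [-0.4 -2.9 -0. ] yaw fix -0.4
1.01 -0.84
1.18 -0.58
1.28 -0.28
1.33 -0.10
1.30 0.15
1.23 0.45
1.09 0.73
0.88 0.97
[-10.46771818  -0.71996531  10.33746181] [0.46160269 0.03791143 0.05441334] 10.025
```

Call:
apply_moves:
  series: "-0.4 -2.9 0 1 -0.85 0.15 0;0 0 0 1.2 -0.6 0.15 0;0 0 0 1.3 -0.3 0.1 0;0 0 0 1.3 -0.1 0.1 0;0 0 0 1.3 0.15 0.05 0;0 0 0 1.25 0.45 0.05 0;0 0 0 1.1 0.7 0 0"

```text
time: 10.9
eef_pos: [0.5185, 0.0015, 0.0538]
tcp_rot: [[0.914, -0.059, 0.402], [-0.404, -0.034, 0.914], [-0.041, -0.998, -0.055]]
contact_force: [-2.3, -10.9, 5.9]
finger_gap: -0.001
```

```bash
python3 gen.py 13 4 2; python3 - <<'E'
from h import *
s=get_state();print(s["contact_force"],s["eef_pos"],s["time"])
E
```

```text
s 222/380 mm off 2.4 normal -89 z 0.0538
tilt fix [ 1.9 -3.4  0. ] yaw fix 0.6
1.18 0.56
1.02 0.83
[ -2.27160728 -10.86830748   5.89838081] [0.51848058 0.00154745 0.05384625] 10.9
```

Call:
apply_moves:
  series: "0 0 0 1.2 0.5 0 0;0 0 0 0.3 -1 0 0;2 -3 0 0 -0.8 0 0;0 0 0 0 0 1.5 0;0 0 0 0 0 3 0;0 0 0 -3 0 3 0;0 0 0 -5 0 3 0;0 0 0 -5 0 2 0;0 0 0 0 0 0 0"

```text
time: 12.02
eef_pos: [0.397, -0.0168, 0.1863]
tcp_rot: [[0.913, -0.012, 0.407], [-0.407, -0.006, 0.913], [-0.008, -1.0, -0.01]]
contact_force: [1.8, -0.3, 0.7]
finger_gap: 0.002
```

```bash
python3 - <<'E'
from h import *
s=get_state();print(s["contact_force"],s["eef_pos"],s["tcp_rot"].round(3),s["time"])
p,d=grab_frame("top");q,_=grab_frame("scene")
f=lambda a:cv2.resize(a,(400,400),interpolation=cv2.INTER_CUBIC)
cv2.imwrite("pics/s5.png",np.hstack([f(p[222:322,303:403]),f(q[190:290,255:355])])[:,:,::-1])
E
```

```text
[ 1.8130106  -0.33360859  0.72188662] [ 0.39703687 -0.01683428  0.18633958] [[ 0.913 -0.012  0.407]
 [-0.407 -0.006  0.913]
 [-0.008 -1.    -0.01 ]] 12.025
```

View pics/s5.png

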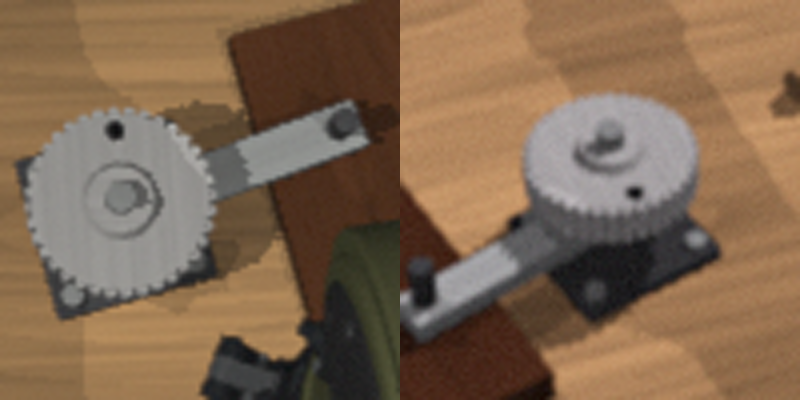

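```bash
python3 mark.py top 331.3 254.2 .074; python3 mark.py top 388.2 253 .066;python3 mark.py scene 313.6 237.8 .074
python3 - <<'E'
import numpy as np,cv2
from h import *
p=at("top",388.3,253,.066);print(p)
E
```

```text
[0.03676871 0.00133301 0.074     ] 0.036792868673649566 ang 2.0762797672674824
[ 0.03631265 -0.11583202  0.066     ] 0.12139054857608188 ang -72.59410404605934
[ 0.03649681 -0.00083313  0.074     ] 0.03650631725175338 ang -1.3076900332038972
[ 0.55230488 -0.051037    0.066     ]
```

708° turned (12° short, within tolerance). Next the bar: rotate the tool and go to the clockwise side of the peg.

Call:
apply_moves:
  series: "0 0 -9.4 2.2 -0.7 0 0;0 0 -9.4 2.2 -0.7 0 0;0 0 -9.4 2.2 -0.7 0 0;0 0 -9.4 2.2 -0.7 -0.5 0;0 0 -9.4 2.2 -0.7 -1 0;0 0 -9.4 1.5 -0.4 -1 0;0 0 0 0 0 0 0;0 0 0 0 0 0 0"

```text
time: 13.12
eef_pos: [0.533, -0.0576, 0.1513]
tcp_rot: [[0.14, -0.029, 0.99], [-0.99, -0.002, 0.14], [-0.002, -1.0, -0.029]]
contact_force: [0.6, -0.4, 0.2]
finger_gap: -0.002
```

```bash
cat > arc.py <<'E'
from h import *
s=get_state();c=s["eef_pos"];T=s["tcp_rot"];d=c[:2]-[.516,.065]
print("tip r %.4f ang %.1f z %.4f zdir %.1f"%(np.hypot(*d),np.degrees(np.arctan2(d[1],d[0])),c[2],np.degrees(np.arctan2(T[1,2],T[0,2]))),"tilt",np.degrees(np.cross(T[:,1],[0,0,-1])).round(1),"F",s["contact_force"].round(1),"j",s["joint_pos"].round(0),s["time"])
a0=np.arctan2(d[1],d[0]);r=np.hypot(*d)
for k in range(13):
    f=lambda a:.125*np.array([np.cos(a),np.sin(a)])
    a=a0+np.radians(5*k);q=f(a+np.radians(5))-f(a);print("%d: %.2f %.2f"%(k,*q*100),end="; ")
print()
E
python3 arc.py
```

```text
tip r 0.1238 ang -82.1 z 0.1513 zdir 8.0 tilt [ 0.1 -1.7  0. ] F [ 0.6 -0.4  0.2] j [-21.   9.  27. 105.  -4.  69.  15.] 13.125
0: 1.07 0.20; 1: 1.05 0.29; 2: 1.02 0.38; 3: 0.99 0.47; 4: 0.94 0.55; 5: 0.89 0.63; 6: 0.83 0.71; 7: 0.77 0.78; 8: 0.69 0.84; 9: 0.62 0.90; 10: 0.54 0.95; 11: 0.45 0.99; 12: 0.37 1.03;
```

Call:
apply_moves:
  series: "0 -1.7 0 -0.9 -0.3 0 0;0 0 0 0 0 -2.5 0;0 0 0 0 0 -3 0;0 0 0 0 0 -2.5 0;0 0 0 0 0 -1.5 0;0 0 0 0 0 -0.5 0;0 0 0 0 0 0 0;0 0 0 0 0 0 0"

```text
time: 14.12
eef_pos: [0.5252, -0.0586, 0.0524]
tcp_rot: [[0.154, 0.007, 0.988], [-0.988, -0.0, 0.154], [0.002, -1.0, 0.007]]
contact_force: [-0.6, 0.2, 0.5]
finger_gap: 0.002
```

```bash
python3 arc.py
```

```text
tip r 0.1239 ang -85.7 z 0.0524 zdir 8.9 tilt [0.  0.4 0. ] F [-0.6  0.2  0.5] j [-20.  14.  26. 113.  -7.  55.  19.] 14.125
0: 1.08 0.13; 1: 1.07 0.22; 2: 1.04 0.31; 3: 1.01 0.40; 4: 0.97 0.49; 5: 0.93 0.57; 6: 0.87 0.65; 7: 0.81 0.73; 8: 0.75 0.79; 9: 0.67 0.86; 10: 0.60 0.91; 11: 0.52 0.96; 12: 0.43 1.00;
```

Call:
apply_moves:
  series: "0 0 3 0.8 0.1 -0.3 0;0 0 5 0.9 0.2 0 0;0 0 5 1.05 0.3 0 0;0 0 5 1 0.4 0 0;0 0 5 1 0.5 0 0;0 0 5 0.95 0.55 0 0"

```text
time: 14.88
eef_pos: [0.5833, -0.0394, 0.0526]
tcp_rot: [[0.612, 0.006, 0.791], [-0.791, 0.003, 0.612], [0.002, -1.0, 0.007]]
contact_force: [-1.0, -0.8, -0.7]
finger_gap: 0.002
```

```bash
python3 arc.py
```

```text
tip r 0.1242 ang -57.2 z 0.0526 zdir 37.7 tilt [-0.2  0.4  0. ] F [-1.  -0.8 -0.7] j [-16.  20.  21. 105.  -8.  57.  46.] 14.875
0: 0.89 0.63; 1: 0.83 0.71; 2: 0.77 0.78; 3: 0.70 0.84; 4: 0.62 0.90; 5: 0.54 0.95; 6: 0.46 0.99; 7: 0.37 1.03; 8: 0.28 1.05; 9: 0.18 1.07; 10: 0.09 1.09; 11: -0.01 1.09; 12: -0.10 1.09;
```

Call:
apply_moves:
  series: "0 0 5 0.9 0.65 -0.1 0;0 0 5 0.85 0.7 -0.1 0;0 0 5 0.75 0.8 0 0;0 0 5 0.7 0.85 0 0;0 0 5 0.6 0.9 0 0;0 0 5 0.55 0.95 0 0;0 0 5 0.45 1 0 0;0 0 5 0.35 1.05 0 0"

```text
time: 15.88
eef_pos: [0.6365, 0.0271, 0.0548]
tcp_rot: [[0.982, 0.004, 0.191], [-0.191, 0.002, 0.982], [0.003, -1.0, 0.003]]
contact_force: [-0.6, -1.0, 0.1]
finger_gap: -0.001
```

```bash
python3 arc.py;python3 - <<'E'
from h import *
p,d=grab_frame("top");q,_=grab_frame("scene")
f=lambda a:cv2.resize(a,(400,400),interpolation=cv2.INTER_CUBIC)
cv2.imwrite("pics/s6.png",np.hstack([f(p[180:320,290:430]),f(q[170:310,230:370])])[:,:,::-1])
E
```

```text
tip r 0.1263 ang -17.5 z 0.0548 zdir 79.0 tilt [-0.1  0.2  0. ] F [-0.6 -1.   0.1] j [-14.  25.  12.  97.  -6.  59.  79.] 15.875
0: 0.28 1.05; 1: 0.19 1.07; 2: 0.09 1.09; 3: -0.00 1.09; 4: -0.10 1.09; 5: -0.19 1.07; 6: -0.28 1.05; 7: -0.37 1.02; 8: -0.46 0.99; 9: -0.55 0.94; 10: -0.63 0.89; 11: -0.70 0.84; 12: -0.77 0.77;
```

View pics/s6.png

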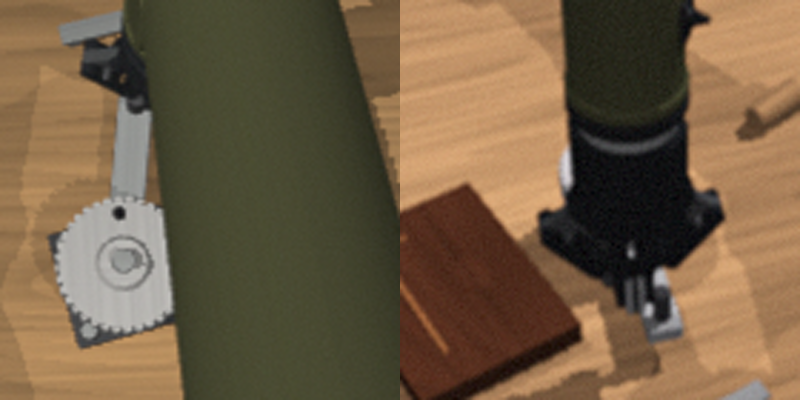

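Call:
apply_moves:
  series: "0 0 4 0.25 1.05 -0.2 0;0 0 4 0.15 1.05 -0.1 0;0 0 4 0.05 1.1 0 0;0 0 4 -0.05 1.1 0 0;0 0 4 -0.1 0.8 0 0;0 0 0 0 0 0 0"

```text
time: 16.73
eef_pos: [0.6416, 0.0744, 0.0551]
tcp_rot: [[0.989, 0.008, -0.15], [0.15, 0.001, 0.989], [0.008, -1.0, -0.0]]
contact_force: [-0.2, -0.4, 0.1]
finger_gap: 0.002
```

```bash
python3 arc.py
```

```text
tip r 0.1260 ang 4.3 z 0.0551 zdir 98.6 tilt [-0.1  0.5  0. ] F [-0.2 -0.4  0.1] j [-15.  25.   8.  95.  -4.  59.  92.] 16.725
0: -0.13 1.08; 1: -0.22 1.07; 2: -0.32 1.04; 3: -0.40 1.01; 4: -0.49 0.97; 5: -0.57 0.93; 6: -0.65 0.87; 7: -0.73 0.81; 8: -0.79 0.75; 9: -0.86 0.67; 10: -0.91 0.60; 11: -0.96 0.52; 12: -1.00 0.43;
```

Call:
apply_moves:
  series: "0 0 0 0.1 -1.2 0 0;0 0 0 0 -1.2 0.5 0;0 0 0 0 -0.5 3 0;0 0 0 0 0 4 0;0 0 0 0 -2 4 0;0 0 0 -3 -4.5 1 0;0 0 0 -3 -5 0 0;0 0 0 -3 -5 0 0;0 0 0 -3 -5 0 0;0 0 0 -1 -3 0 0;0 0 0 0 0 0 0;0 0 0 0 0 0 0"

```text
time: 18.23
eef_pos: [0.5052, -0.2242, 0.1901]
tcp_rot: [[0.992, 0.018, -0.122], [0.122, -0.003, 0.993], [0.017, -1.0, -0.005]]
contact_force: [0.4, 0.9, -1.0]
finger_gap: -0.002
```

```bash
python3 arc.py|head -1;python3 - <<'E'
from h import *
p,d=grab_frame("top");q,_=grab_frame("scene")
f=lambda a:cv2.resize(a,(400,400),interpolation=cv2.INTER_CUBIC)
cv2.imwrite("pics/s7.png",np.hstack([f(p[190:330,300:440]),f(q[190:290,255:355])])[:,:,::-1])
cv2.imwrite("pics/top1.png",p[:,:,::-1])
a=cv2.imread("pics/top0.png").astype(int);b=cv2.imread("pics/top1.png").astype(int)
D=np.abs(a-b).max(2)
for n,u,v in(("jar",234,247),("hammerhead",165,361),("hamend",262,314),("chis",358,182)):print(n,np.median(D[v-20:v+20,u-25:u+25]),np.percentile(D[v-20:v+20,u-25:u+25],98))
E
```

```text
tip r 0.2894 ang -92.1 z 0.1901 zdir 97.0 tilt [0.2 1.  0. ] F [ 0.4  0.9 -1. ] j [  4.   7.  19. 102.  -3.  70. 121.] 18.225
jar 3.0 6.0
hammerhead 15.0 67.0
hamend 4.0 49.0
chis 5.0 24.0
```

View pics/s7.png

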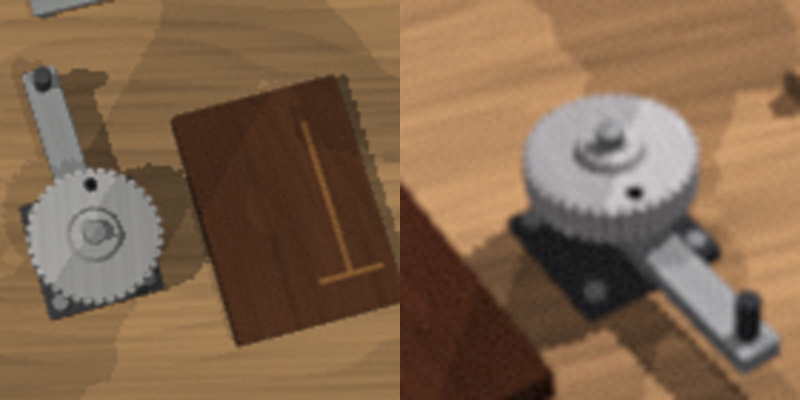

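```bash
python3 mark.py top 314.7 217.3 .066; python3 mark.py top 331.8 254.5 .074; python3 -c "
from bench import *
print(sign_off())"
```

```text
[0.11785856 0.03215741 0.066     ] 0.12216684532539368 ang 15.261527513166573
[0.03611011 0.00034415 0.074     ] 0.03611174646398887 ang 0.5460378838754736
the job is handed in; nothing more can be done
None
```

The board is free and the job is handed in, at 18 s of robot time.

- **Wheel:** I rolled it anticlockwise with the shut fingertips going round the rim. The mark went from 14° to about 1–2°, roughly 708° in all, which is about 12° short of two turns and well inside the quarter turn allowed. I counted full turns by following the mark from stage to stage. The rise to about 74 mm was only inferred from the mark's position, not measured.
- **Bar:** I then pushed it by its peg from about −71.5° to +15°, roughly 1.5 rad, so it lies clear of the board. The push force was about 1–2 N.
- **Bystanders:** The board corner is at the same pixel as before. The jar's patch of the picture is unchanged. The patches round the hammer and chisel did differ. I put that down to the arm's moving shadow, because the tool passed well above them or away from them, but I did not check their positions separately.
- **Forces:** The highest contact force I saw between moves was about 21 N, at the fingertips on the rim. The robot ended well clear of everything.

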